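# Prop the drying cabinet's door on its stay

### The arm

A 6-joint arm with a two-finger parallel gripper is mounted at the origin on a cart in front of the work surface, level with it; the furniture and walls round the work are solid. World frame = base frame: x ahead of the robot, y to its left, z up, the work surface at z = 0. Lengths are in m, angles in rad, forces in N, time in s.
With the tool pointing down it reaches from about 0.325 to 0.875 m from the base axis. Payload 4.4 kg.
Tool frame: the origin (TCP) lies between the finger pads; the fingertips stand 19 mm ahead of it and the grasp point (between the pads) is the TCP; z points along the fingers, y is the direction in which the jaws open and shut (so a half turn about z gives the same grasp; the last joint's range is limited). The gripper opens to 85 mm and grips with 20 to 120 N. Pads are 22 mm wide; open, the fingers measure 114 mm over their backs; the gripper's body (76 mm by 85 mm) begins 54 mm behind the grasp point. The pads swing forward as they close: fully open they stand 13 mm farther back than shut.
Start: joints at [0.981, 0.207, 1.542, -0, 1.393, -0.15], TCP at [0.245, 0.52, 0.25] pointing down, gripper open.
Joint ranges: [-2.73, 2.73], [-0.86, 2.22], [0.23, 2.46], [-1.11, 4.25], [0.08, 2.63], [-2.82, 2.82]. Speed limits (rad/s): [2.79, 2.79, 3.14, 3.14, 3.14, 3.14].

### API

Orientations are given as a rotation vector (axis times angle).
In Python, from rig import robot gives the robot as it stands.
- The arm moves only by the tool jog_arm, never from a script. Its argument "series" is a list of rows, each a list of 6 numbers: the shift along the world's x, y, z in m, then the turn, a rotation vector about the world's x, y, z in degrees. In form: [[dx, dy, dz, wx, wy, wz], ...]. A call has 1 to 5 rows; each row is the pose to reach, as a shift and turn from the pose commanded when the call began; what a row does not reach only later rows make up. A row lasts 1/12 s, in which the tool goes at most 41.7 mm and 7.16 degrees, less where a joint would pass 70% of its speed; a pose out of reach is approached as far as the arm can. A call with a gripper value outside its range is refused whole. "fingers" is the closure, from -1 (fully open) to 1 (shut), so that 0 is half open, set as the call begins (left out, the last holds). The fingers move at their own pace and stop on an object; "grip_force" is the grip in N (left out, the last holds). Time passes only in rows, so rows that repeat a pose let the fingers close. It gives the time, the measured TCP pose, the force and the opening at its end, in the units of the state.
- robot.observe(): the state, without advancing time (a new reading comes with each control period).
- robot.capture(name): name is "scene" or "top"; returns a dict with "img" (400x640x3 uint8, blue, green, red), "mtx" (3x3 intrinsics, pixels), "extrinsics" (4x4, takes a point from world to camera coordinates). Camera axes: x right, y down, z forward; pixel columns grow to the right and rows downward; lengths in m; the calibration is good to about 2 mm. A picture is of the moment at which its call begins. There is no depth.
- robot.finish_job(): hands the job in, once; it reports no verdict.
The state is a dict: "time": time; "qpos": joint angles; "joint_velocities": joint speeds; "joint_torque": joint torques, N m; "eef_pos": TCP position; "ee_rot": TCP orientation; "wrist_force": force on the tool from outside, world axes, zero at the start; "ft_torque": the same for the moment, N m; "finger_gap": opening from 0.0 (shut) to 1.0 (fully open).
Only numpy, scipy, OpenCV 4.12 (cv2) and the standard library are available. Lean on these libraries where they do the work, as an engineer would, in place of code of your own. Each camera call takes 0.05 s, during which the arm holds its last target.

### The job

Set the door of the small wooden drying cabinet ajar on its stay so that the rings inside can air: take the flat steel stay bar by its black ball, lift it, and drop the middle one of its three holes over the steel peg on top of the cabinet. The bar must lie fully down with the peg standing up through that middle hole; then let go of it.

Things in the scene. Friction and masses are not known exactly. Their poses are not given: they have to be found in the camera images.
- hinge (a point): Upright hinge axis of the glazed door, at the front left corner of a fixed light-wood cabinet, 142 deep x 196 wide x 110 mm high; the point is level with the cabinet's top. Its x axis points to the cabinet's back, y to the cabinet's left. The door hangs towards -y, swings out towards -x, moves easily and stays where left. The cabinet's place and heading (within 0.3 rad) vary.
- peg (a point): Fixed upright steel peg on the cabinet's top, 50 mm behind the hinge (its +x) and 95 mm to its right (-y). The point is on the peg's axis at the level of the cabinet's top. The peg is 8 mm thick, with a tapered tip 24 mm above this point.
- pin (a point): The stay's pin on the door's top edge, 145 mm from the hinge axis; the point is level with the underside of the lowered bar, 6 mm above the cabinet's top. The stay bar turns freely about this upright pin and tips up about it (to 0.6 rad), falling back by its own weight when let go.
- knob (a point): Centre of the black ball on the stay bar's free end: grip it here. Ball 22 mm across, on a 9 mm neck; it can turn in the grip. 185 mm from the pin along the bar, 30 mm above the bar's underside, 25 mm above its top face. Moving the ball also swings the door. Raising it 55 mm lifts the bar over the peg. At the start the bar is down beside the peg, on its hinge side.
- mid_hole (a point): Centre of the stay bar's middle hole, at the bar's underside. The bar is flat steel, 34 mm wide, 5 mm thick, about 0.12 kg. Three round 20 mm holes lie along it, 80, 115 and 150 mm from the pin; the middle one (115) is 70 mm from the ball and has 6 mm play all round the peg. On it the door stands open about 0.4 rad.

How it is judged:
At the end, for the whole second after the job is handed in: The bar lies down (underside at the middle hole less than 11 mm above the cabinet's top; 6 mm is fully down) with its middle hole over the peg (hole centre within 10 mm of the peg's axis), and the robot has let go (horizontal distance between mid_hole and peg below 0.01 m and z of mid_hole in the frame of peg below 0.011 m); the robot touches nothing.
It also fails if it takes over 40 s, if anything falls off the work surface, if the arm or the gripper's body presses on something with over 40 N, if the wrist force passes 120 N, or if a joint passes its speed limit or range.

## Working session

There is one attempt and no reset: what is moved stays moved. The work goes in short steps, Python scripts to look and compute and a tool call to move; the robot and the scene stay as the last step left them, time stands still between calls to the robot, and variables do not carry over. Pictures are saved under pics/ and viewed, and the job is handed in when it is done.

Besides the shell and the picture viewer there is one more tool, called after "Call:" by a JSON object that holds its "name" and its "arguments". jog_arm: Moves the arm, as the interface text tells. Its arguments: {"type":"object","properties":{"series":{"type":"array"},"fingers":{"type":"number"},"grip_force":{"type":"number"}},"required":["series"]}

```bash
mkdir -p pics; ls; python3 - <<'E'
from rig import robot
import cv2
print(robot.observe())
for n in("scene","top"):
    c=robot.capture(n); cv2.imwrite(f"pics/{n}0.png",c["img"]); print(c["mtx"],c["extrinsics"])
E
```

```text
pics
{'time': 0.0, 'qpos': array([ 9.80463772e-01,  2.07442636e-01,  1.54296516e+00,  1.67904108e-05,
        1.39349799e+00, -1.50501160e-01]), 'joint_velocities': array([-6.56265176e-04,  5.32594046e-05, -1.76848964e-03,  5.41693497e-04,
       -7.77226893e-04, -2.74824168e-04]), 'joint_torque': array([-2.77761374e-04, -3.83025169e+01, -2.91597944e+01, -2.33338296e-04,
        1.05388201e-02, -4.79931384e-05]), 'eef_pos': array([0.24443023, 0.51966815, 0.24910754]), 'ee_rot': array([-0.68514826, -3.06509502,  0.00337671]), 'wrist_force': array([-0.23708183,  0.89819194,  0.8485741 ]), 'ft_torque': array([-0.00581748, -0.0742857 ,  0.01453924]), 'finger_gap': 1.003179344746858}
[[379.61828703   0.         323.03140874]
 [  0.         379.61828703 203.34114757]
 [  0.           0.           1.        ]] [[ 0.74897374 -0.66236627  0.01758573 -0.37499249]
 [-0.38107552 -0.45231133 -0.80634726  0.3594948 ]
 [ 0.54205146  0.59723144 -0.59118088  0.6496603 ]
 [ 0.          0.          0.          1.        ]]
[[415.52218645   0.         319.04212528]
 [  0.         415.52218645 205.35299383]
 [  0.           0.           1.        ]] [[-0.00476338 -0.99997938 -0.00430769  0.0375331 ]
 [-0.98120131  0.00550493 -0.19290851  0.55382081]
 [ 0.19292824  0.00330782 -0.98120729  0.92259268]
 [ 0.          0.          0.          1.        ]]
```

View pics/scene0.png

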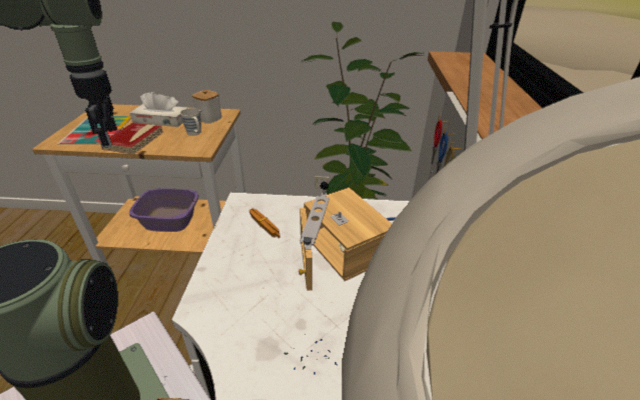

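View pics/top0.png

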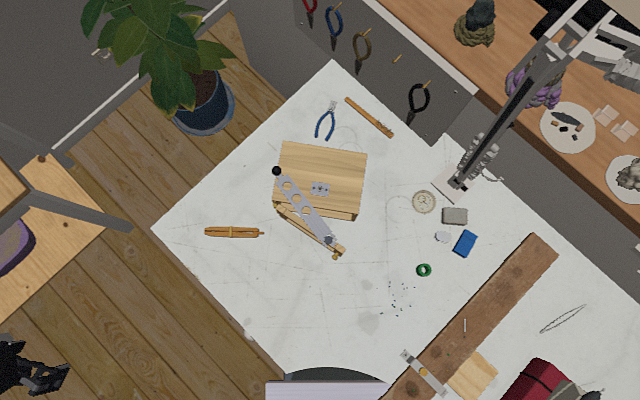

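```bash
python3 - <<'E'
import cv2
a=cv2.imread("pics/top0.png")
cv2.imwrite("pics/topc.png",cv2.resize(a[60:260,200:440],None,fx=3,fy=3,interpolation=cv2.INTER_CUBIC))
a=cv2.imread("pics/scene0.png")
cv2.imwrite("pics/scenec.png",cv2.resize(a[100:300,220:480],None,fx=3,fy=3,interpolation=cv2.INTER_CUBIC))
E
```

```text
(no output)
```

View pics/topc.png

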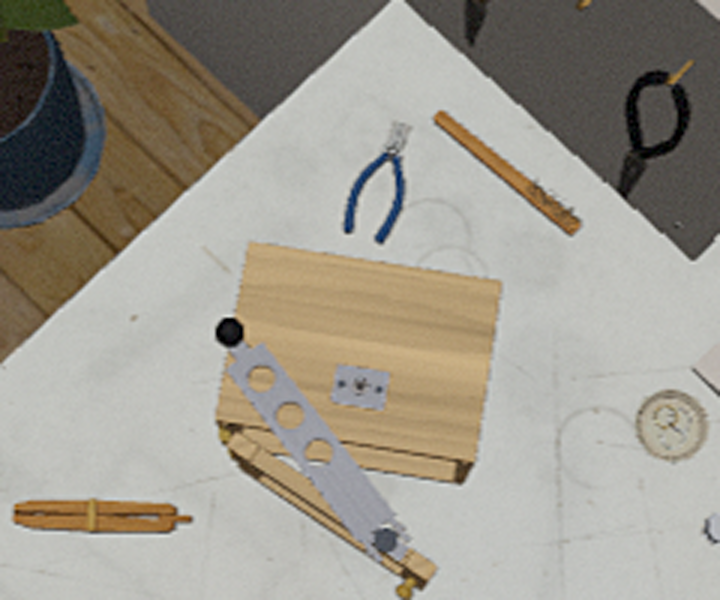

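View pics/scenec.png

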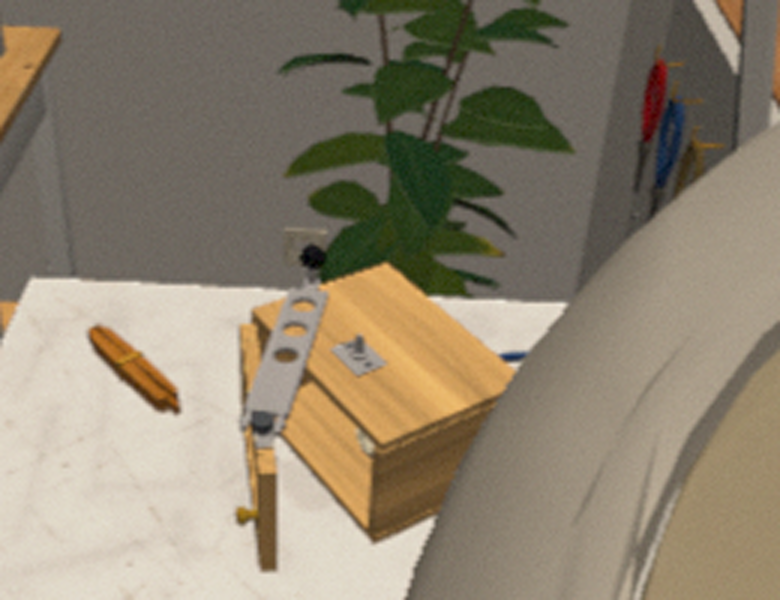

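Top crop: the ball is at about (230,332), the holes at (262,378), (290,415) and (319,449), the pin at (386,538) and the peg at (361,385). The bar is down on the hinge side of the peg, and the door stands ajar.

```bash
cat > h.py <<'E'
import numpy as np, cv2
from rig import robot
K={"top":np.array([[415.52218645,0,319.04212528],[0,415.52218645,205.35299383],[0,0,1]]),"scene":np.array([[379.61828703,0,323.03140874],[0,379.61828703,203.34114757],[0,0,1]])}
E={"top":np.array([[-0.00476338,-0.99997938,-0.00430769,0.0375331],[-0.98120131,0.00550493,-0.19290851,0.55382081],[0.19292824,0.00330782,-0.98120729,0.92259268]]),
"scene":np.array([[0.74897374,-0.66236627,0.01758573,-0.37499249],[-0.38107552,-0.45231133,-0.80634726,0.3594948],[0.54205146,0.59723144,-0.59118088,0.6496603]])}
def atz(cam,uv,z):
    R,t=E[cam][:,:3],E[cam][:,3]; d=R.T@np.linalg.solve(K[cam],[*uv,1]); c=-R.T@t
    return c+d*(z-c[2])/d[2]
def proj(cam,p):
    q=K[cam]@(E[cam][:,:3]@p+E[cam][:,3]); return q[:2]/q[2]
def tri(a,b):
    return (lambda x:x[:3,0]/x[3,0])(cv2.triangulatePoints(K["top"]@E["top"],K["scene"]@E["scene"],np.array(a,float),np.array(b,float)))
def crop(uv,o,s=3): return (np.array(uv)+.5)/s-.5+np.array(o)
T=lambda u:crop(u,(200,60)); S=lambda u:crop(u,(220,100))
E
python3 - <<'E'
from h import *
np.set_printoptions(precision=4,suppress=True)
print("knob tri",tri(T((230,332)),S((313,257))))
kn=atz("top",T((230,332)),.146)
print("knob",kn)
hs=[atz("top",T(u),.1185) for u in((262,378),(290,415),(319,449))]
print("holes",hs,[np.linalg.norm(h-kn) for h in hs])
print("mid tri",tri(T((290,415)),S((294,329))))
pin=atz("top",T((386,538)),.125); print("pin",pin,np.linalg.norm((pin-kn)[:2]))
print("pegtip",atz("top",T((361,383)),.134),"plate",atz("top",T((361,387)),.112), "tri", tri(T((361,383)),S((358,339))))
for c in((248,242),(500,282),(474,461),(218,420)): print("corner",atz("top",T(c),.11))
print(tri(T((248,242)),S((386,263))))
E
```

```text
knob tri [0.6142 0.1272 0.1418]
knob [0.6136 0.1263 0.146 ]
holes [array([0.5861, 0.1052, 0.1185]), array([0.5581, 0.0843, 0.1185]), array([0.5326, 0.063 , 0.1185])] [np.float64(0.04423102552321215), np.float64(0.07480471686814258), np.float64(0.10637348490059326)]
mid tri [0.5575 0.0851 0.1166]
pin [0.4665 0.0149 0.125 ] 0.18452717966314783
pegtip [0.5782 0.0321 0.134 ] plate [0.5804 0.0322 0.112 ] tri [0.5792 0.0327 0.1264]
corner [0.6948 0.1176 0.11  ]
corner [ 0.6618 -0.0733  0.11  ]
corner [ 0.5246 -0.0506  0.11  ]
corner [0.5564 0.1381 0.11  ]
[0.6962 0.1185 0.1047]
```

The two cameras agree. The knob is at about (0.614, 0.127, 0.146), the peg at (0.579, 0.0325) and the pin at (0.4665, 0.015). The door is already open about 0.42 rad, so this is mostly a lift, a swing of −28° about the pin, and a lowering. First I'll move above the ball with the jaws across the bar.

Call:
{"name": "jog_arm", "arguments": {"series": [[0.025,-0.026,0,0,0,4],[0.05,-0.052,0,0,0,8],[0.075,-0.078,0,0,0,13],[0.1,-0.104,0,0,0,17],[0.125,-0.13,0,0,0,21]], "fingers": -1, "grip_force": 35}}

```text
time: 0.52
eef_pos: [0.3703, 0.3888, 0.2498]
ee_rot: [-0.109, -3.139, 0.001]
wrist_force: [0.7, -0.2, -0.4]
finger_gap: 1.001
```

Call:
{"name": "jog_arm", "arguments": {"series": [[0.025,-0.026,0,0,0,4],[0.05,-0.052,0,0,0,8],[0.075,-0.078,0,0,0,13],[0.1,-0.104,0,0,0,17],[0.125,-0.13,0,0,0,21]]}}

```text
time: 0.93
eef_pos: [0.4954, 0.2587, 0.2498]
ee_rot: [0.464, -3.106, 0.0]
wrist_force: [1.4, 1.1, 0.7]
finger_gap: 0.999
```

Call:
{"name": "jog_arm", "arguments": {"series": [[0.025,-0.026,0,0,0,4],[0.05,-0.052,0,0,0,8],[0.075,-0.078,0,0,0,13],[0.1,-0.104,0,0,0,17],[0.12,-0.132,0,0,0,20]]}}

```text
time: 1.35
eef_pos: [0.616, 0.1268, 0.2496]
ee_rot: [0.996, -2.979, -0.001]
wrist_force: [0.5, 0.2, -0.0]
finger_gap: 0.995
```

Call:
{"name": "jog_arm", "arguments": {"series": [[0,0,0,0,0,0],[0,0,0,0,0,0],[0,0,0,0,0,0]]}}

```text
time: 1.6
eef_pos: [0.6142, 0.1284, 0.2495]
ee_rot: [0.99, -2.98, -0.002]
wrist_force: [-0.2, 0.3, -0.0]
finger_gap: 1.0
```

```bash
python3 - <<'E'
from h import *
s=robot.observe();print(s["time"],s["eef_pos"],s["ee_rot"],s["qpos"],s["wrist_force"],s["finger_gap"])
c=robot.capture("top");a=c["img"]
cv2.imwrite("pics/top1.png",cv2.resize(a[60:260,200:440],None,fx=3,fy=3,interpolation=cv2.INTER_CUBIC))
c=robot.capture("scene");a=c["img"]
cv2.imwrite("pics/scene1.png",cv2.resize(a[100:300,220:480],None,fx=3,fy=3,interpolation=cv2.INTER_CUBIC))
from scipy.spatial.transform import Rotation as R
print(R.from_rotvec(s["ee_rot"]).as_matrix())
E
```

```text
1.6 [0.61420336 0.12839369 0.24945813] [ 9.89819613e-01 -2.97982965e+00 -1.64934533e-03] [ 6.79759200e-02  3.18262409e-01  1.40397192e+00  6.07024232e-04
  1.42123553e+00 -2.14432360e+00] [-0.19395439  0.26614615 -0.02072689] 0.9996282913598419
[[-8.01250413e-01 -5.98326093e-01 -1.91360355e-03]
 [-5.98327845e-01  8.01251251e-01  4.71357529e-04]
 [ 1.25125173e-03  1.52263770e-03 -9.99998058e-01]]
```

Call:
{"name": "jog_arm", "arguments": {"series": [[0,-0.001,-0.03,0,0,0],[0,-0.001,-0.06,0,0,0],[0,-0.001,-0.085,0,0,0],[0,-0.001,-0.103,0,0,0],[0,-0.001,-0.103,0,0,0]]}}

```text
time: 2.12
eef_pos: [0.6102, 0.1285, 0.142]
ee_rot: [0.991, -2.97, -0.004]
wrist_force: [-0.6, -0.5, -0.1]
finger_gap: 1.001
```

```bash
python3 - <<'E'
from h import *
s=robot.observe();print(s["time"],s["eef_pos"],s["wrist_force"],s["finger_gap"])
c=robot.capture("scene");a=c["img"]
cv2.imwrite("pics/scene2.png",cv2.resize(a[100:300,220:480],None,fx=3,fy=3,interpolation=cv2.INTER_CUBIC))
E
```

```text
2.1167 [0.61021771 0.12846632 0.14201251] [-0.60554767 -0.47012153 -0.13356665] 1.0014973396272742
```

View pics/scene2.png

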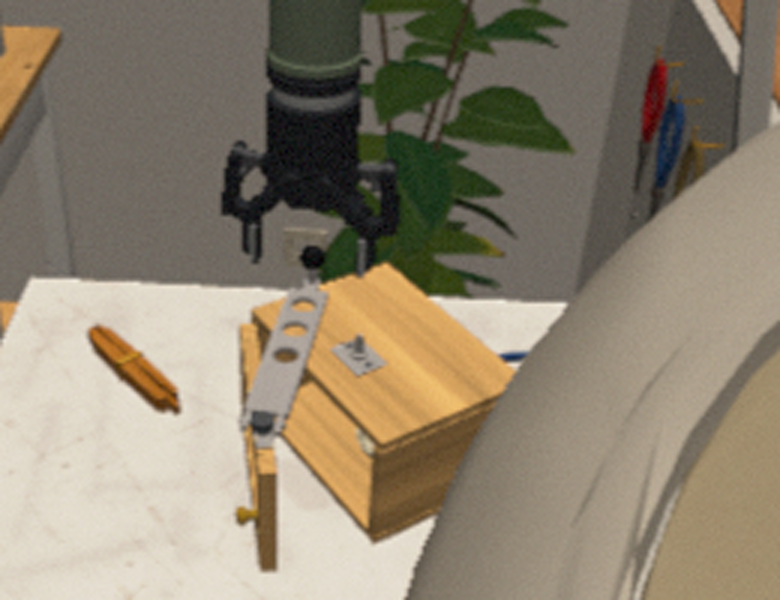

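The ball at (313,257) sits centred between the open fingers at (252,240) and (366,250). I'll close on it.

Call:
{"name": "jog_arm", "arguments": {"series": [[0,0,0,0,0,0],[0,0,0,0,0,0],[0,0,0,0,0,0],[0,0,0,0,0,0],[0,0,0,0,0,0]], "fingers": 1, "grip_force": 35}}

```text
time: 2.58
eef_pos: [0.6155, 0.1273, 0.1486]
ee_rot: [-0.991, 2.979, -0.001]
wrist_force: [0.9, -0.1, 0.6]
finger_gap: 0.3
```

Call:
{"name": "jog_arm", "arguments": {"series": [[0,0,0,0,0,0],[0,0,0,0,0,0],[0,0,0,0,0,0],[0,0,0,0,0,0],[0,0,0,0,0,0]]}}

```text
time: 3.0
eef_pos: [0.6151, 0.1274, 0.1475]
ee_rot: [-0.991, 2.98, 0.0]
wrist_force: [1.4, 0.4, 1.2]
finger_gap: 0.232
```

Call:
{"name": "jog_arm", "arguments": {"series": [[-0.002,-0.002,0.01,0,0,0],[-0.004,-0.003,0.02,0,0,0],[-0.007,-0.005,0.032,0,0,0],[-0.011,-0.008,0.045,0,0,0],[-0.016,-0.0125,0.06,0,0,0]]}}

```text
time: 3.42
eef_pos: [0.5975, 0.114, 0.2079]
ee_rot: [0.992, -2.978, 0.001]
wrist_force: [-1.2, -1.3, -2.1]
finger_gap: 0.228
```

Call:
{"name": "jog_arm", "arguments": {"series": [[0,0,0,0,0,0],[0,0,0,0,0,0]]}}

```text
time: 3.58
eef_pos: [0.5985, 0.1136, 0.2087]
ee_rot: [-0.991, 2.981, -0.003]
wrist_force: [-1.1, -0.4, -1.6]
finger_gap: 0.228
```

```bash
python3 - <<'E'
from h import *
s=robot.observe();print(s["time"],s["eef_pos"],s["wrist_force"],s["finger_gap"])
c=robot.capture("scene");a=c["img"]
cv2.imwrite("pics/scene3.png",cv2.resize(a[100:300,220:480],None,fx=3,fy=3,interpolation=cv2.INTER_CUBIC))
E
```

```text
3.5833 [0.59852763 0.11363831 0.20868165] [-1.07145219 -0.43438033 -1.63405879] 0.2284370470136347
```

View pics/scene3.png

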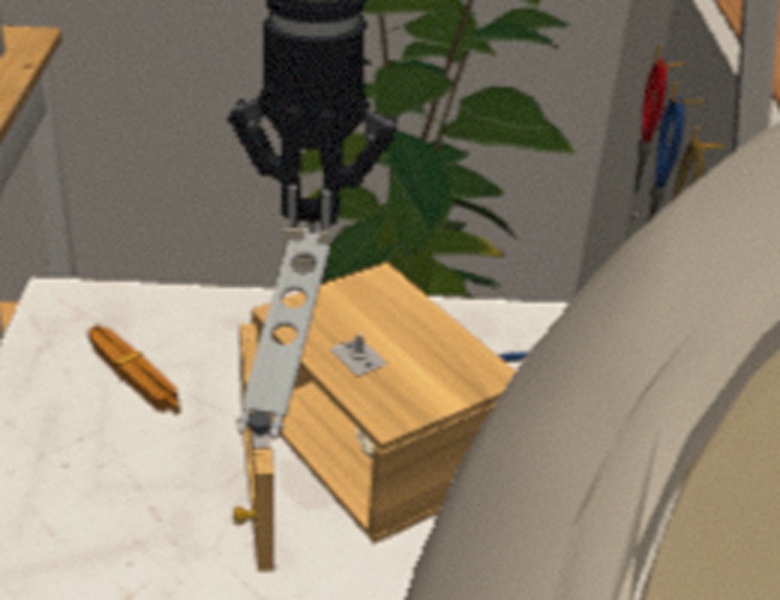

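The bar is lifted and the door hasn't moved. Next is the swing about the pin.

Call:
{"name": "jog_arm", "arguments": {"series": [[0.0045,-0.0065,0,0,0,-3],[0.009,-0.0135,0,0,0,-6],[0.0125,-0.0205,0,0,0,-9],[0.016,-0.0275,0,0,0,-11],[0.0195,-0.0345,0,0,0,-14]]}}

```text
time: 4.05
eef_pos: [0.6177, 0.0797, 0.2062]
ee_rot: [0.618, -3.078, -0.0]
wrist_force: [-1.4, -2.0, -1.8]
finger_gap: 0.229
```

Call:
{"name": "jog_arm", "arguments": {"series": [[0.003,-0.0075,0,0,0,-3],[0.0055,-0.015,0,0,0,-6],[0.0075,-0.023,0,0,0,-9],[0.0095,-0.031,0,0,0,-11],[0.011,-0.0385,0,0,0,-14]]}}

```text
time: 4.47
eef_pos: [0.6289, 0.0409, 0.2064]
ee_rot: [0.238, -3.131, 0.001]
wrist_force: [-1.4, -1.6, -2.8]
finger_gap: 0.226
```

Call:
{"name": "jog_arm", "arguments": {"series": [[0,0,0,0,0,0],[0,0,0,0,0,0],[0,0,0,0,0,0]]}}

```text
time: 4.72
eef_pos: [0.6289, 0.0417, 0.2069]
ee_rot: [0.243, -3.131, 0.0]
wrist_force: [-1.2, -2.7, -2.2]
finger_gap: 0.227
```

```bash
python3 - <<'E'
from h import *
s=robot.observe();print(s["time"],s["eef_pos"],s["wrist_force"],s["finger_gap"])
c=robot.capture("scene");a=c["img"]
cv2.imwrite("pics/scene4.png",cv2.resize(a[100:300,220:480],None,fx=3,fy=3,interpolation=cv2.INTER_CUBIC))
c=robot.capture("top");a=c["img"]
cv2.imwrite("pics/top4.png",cv2.resize(a[60:260,200:440],None,fx=3,fy=3,interpolation=cv2.INTER_CUBIC))
E
```

```text
4.7167 [0.62891367 0.04173947 0.20687303] [-1.18382281 -2.71672276 -2.24095884] 0.2267581846005563
```

View pics/scene4.png

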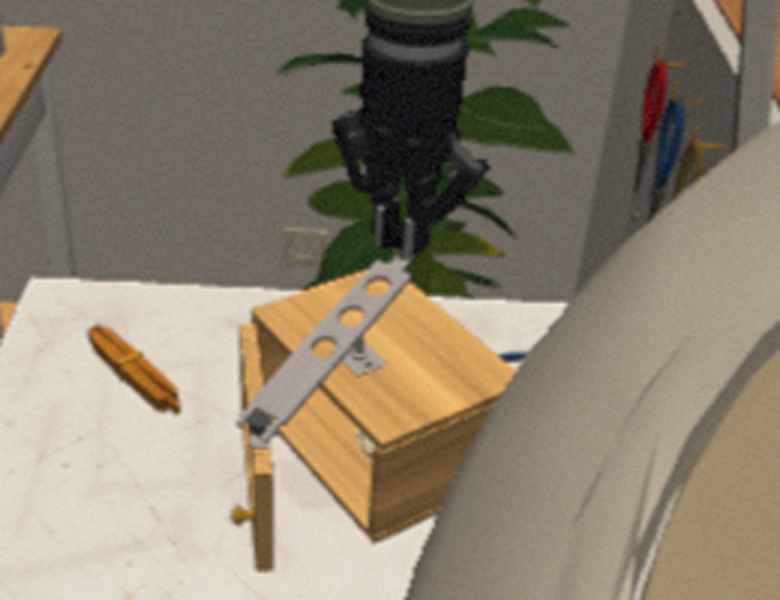

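View pics/top4.png

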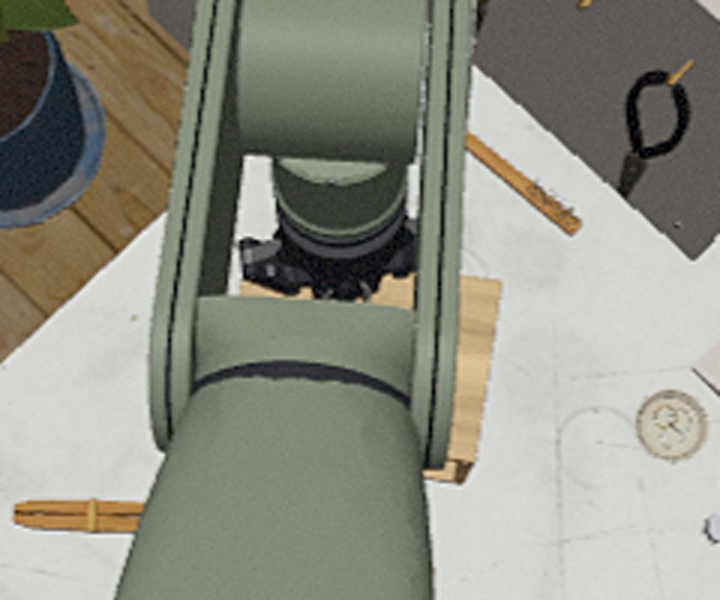

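In the scene view the bar is above the peg, with its holes at (324,346), (351,317) and (379,286). The top view is blocked by the arm. I'll check the bar's pose against the model.

```bash
python3 - <<'E'
from h import *
np.set_printoptions(precision=4,suppress=True)
from scipy.optimize import least_squares
obs=[((324,346),80),((351,317),115),((379,286),150)]
k=np.array([.6289,.0417])
zp=.116
def pts(px,py,phi,al):
    u=np.array([np.cos(phi),np.sin(phi)])
    return lambda s,n:np.array([px+u[0]*(s*np.cos(al)-n*np.sin(al)),py+u[1]*(s*np.cos(al)-n*np.sin(al)),zp+s*np.sin(al)+n*np.cos(al)])
def res(x):
    f=pts(*x); r=[]
    for uv,s in obs: r+=list((proj("scene",f(s/1000,.0025))-S(uv))/1)
    kn=f(.185,.03); r+=list((kn-np.array([.6289,.0417,.2069]))/.0015)
    return r
o=least_squares(res,[.4665,.0149,.155,.34]); print(o.x,np.array(o.fun))
pin=o.x[:2]; peg=np.array([.579,.0325])
print("pin-peg",np.linalg.norm(peg-pin))
# peg measurement in scene
print("peg tip proj",proj("scene",np.array([.579,.0325,.134])),S((358,339)))
h=np.array([.5447,.1343]);print("pin-hinge",np.linalg.norm(pin-h))
u=(peg-pin)/np.linalg.norm(peg-pin); print("target knob",pin+.185*u, peg+.07*u, np.degrees(np.arctan2(u[1],u[0])))
E
```

```text
[0.4637 0.0171 0.1464 0.3323] [ 0.4561 -0.588   0.5928 -1.3159  0.1146 -1.0567 -1.2713 -0.345  -1.4568]
pin-peg 0.11635443082396603
peg tip proj [339.6212 210.1049] [339.     212.6667]
pin-hinge 0.14248852365819784
target knob [0.647  0.0416] [0.6484 0.0418] 7.608337237729154
```

Call:
{"name": "jog_arm", "arguments": {"series": [[0.003,0,-0.006,0,0,0],[0.006,0.0005,-0.012,0,0,0],[0.009,0.0005,-0.018,0,0,0],[0.011,0.001,-0.023,0,0,0],[0.013,0.001,-0.028,0,0,0]]}}

```text
time: 5.23
eef_pos: [0.6423, 0.043, 0.1783]
ee_rot: [0.241, -3.131, -0.0]
wrist_force: [-1.2, -1.6, -0.5]
finger_gap: 0.231
```

Call:
{"name": "jog_arm", "arguments": {"series": [[0,0,0,0,0,0],[0,0,0,0,0,0]]}}

```text
time: 5.4
eef_pos: [0.6421, 0.0428, 0.1786]
ee_rot: [0.241, -3.131, -0.0]
wrist_force: [-2.1, -2.2, -0.8]
finger_gap: 0.227
```

```bash
python3 - <<'E'
from h import *
s=robot.observe();print(s["time"],s["eef_pos"],s["wrist_force"],s["finger_gap"])
c=robot.capture("scene");a=c["img"]
cv2.imwrite("pics/scene5.png",cv2.resize(a[160:260,290:400],None,fx=6,fy=6,interpolation=cv2.INTER_CUBIC))
E
```

```text
5.4 [0.64206997 0.04282222 0.17862392] [-2.12131048 -2.16843192 -0.84001378] 0.2273116089677886
```

View pics/scene5.png

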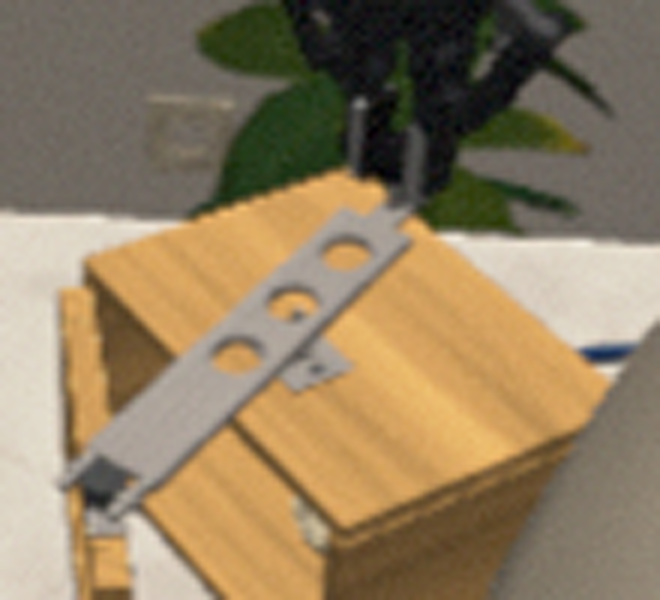

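The peg tip at (297,315) is visible inside the middle hole, whose centre is at (293,305). I'll keep lowering.

Call:
{"name": "jog_arm", "arguments": {"series": [[0.001,-0.001,-0.006,0,0,0],[0.002,-0.001,-0.012,0,0,0],[0.004,-0.001,-0.018,0,0,0],[0.005,-0.001,-0.024,0,0,0],[0.006,-0.001,-0.03,0,0,0]]}}

```text
time: 5.87
eef_pos: [0.6487, 0.0421, 0.1488]
ee_rot: [-0.241, 3.132, 0.001]
wrist_force: [-0.3, -1.2, 1.1]
finger_gap: 0.229
```

Call:
{"name": "jog_arm", "arguments": {"series": [[0,0,0,0,0,0],[0,0,0,0,0,0]]}}

```text
time: 6.03
eef_pos: [0.6481, 0.0419, 0.1488]
ee_rot: [0.241, -3.131, -0.0]
wrist_force: [0.1, -0.3, 1.1]
finger_gap: 0.227
```

```bash
python3 - <<'E'
from h import *
s=robot.observe();print(s["time"],s["eef_pos"],s["wrist_force"],s["finger_gap"])
c=robot.capture("scene");a=c["img"]
cv2.imwrite("pics/scene6.png",cv2.resize(a[160:260,290:400],None,fx=6,fy=6,interpolation=cv2.INTER_CUBIC))
E
```

```text
6.0333 [0.64812316 0.0419054  0.14881759] [ 0.08245816 -0.26159754  1.13924405] 0.22713684071553777
```

View pics/scene6.png

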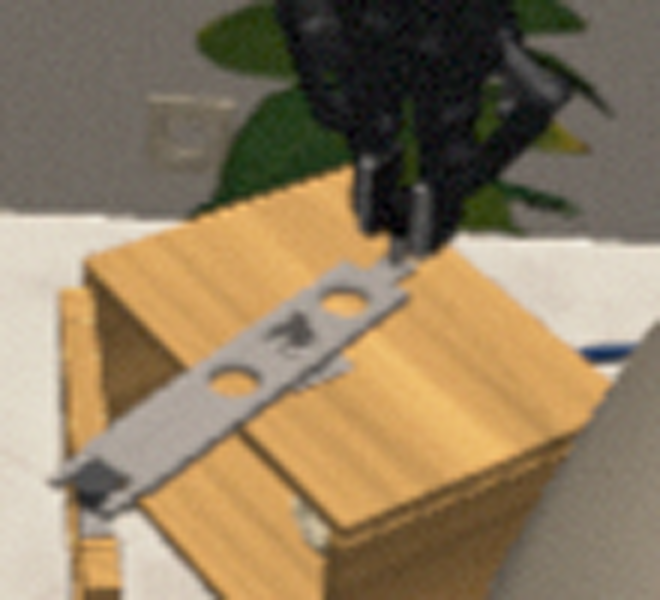

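The peg stands up through the middle hole at (295,330). I'll lower the last millimetre and let go.

Call:
{"name": "jog_arm", "arguments": {"series": [[0,0,-0.0012,0,0,0],[0,0,-0.0012,0,0,0],[0,0,-0.0012,0,0,0]]}}

```text
time: 6.33
eef_pos: [0.6486, 0.0418, 0.1485]
ee_rot: [-0.241, 3.132, -0.0]
wrist_force: [0.2, 0.8, 1.3]
finger_gap: 0.229
```

Call:
{"name": "jog_arm", "arguments": {"series": [[0,0,0,0,0,0],[0,0,0,0,0,0],[0,0,0,0,0,0],[0,0,0,0,0,0],[0,0,0,0,0,0]], "fingers": -1}}

```text
time: 6.75
eef_pos: [0.6483, 0.0418, 0.148]
ee_rot: [0.241, -3.132, -0.0]
wrist_force: [0.4, 0.2, 0.3]
finger_gap: 0.921
```

Call:
{"name": "jog_arm", "arguments": {"series": [[0,0,0,0,0,0],[0,0,0,0,0,0],[0,0,0,0,0,0],[0,0,0,0,0,0],[0,0,0,0,0,0]]}}

```text
time: 7.17
eef_pos: [0.6483, 0.0418, 0.1481]
ee_rot: [0.241, -3.132, 0.0]
wrist_force: [0.6, 0.8, 0.8]
finger_gap: 1.003
```

Call:
{"name": "jog_arm", "arguments": {"series": [[0,0,0.015,0,0,0],[0,0,0.035,0,0,0],[0,0,0.06,0,0,0],[0,0,0.09,0,0,0],[0,0,0.12,0,0,0]]}}

```text
time: 7.58
eef_pos: [0.6477, 0.0418, 0.2686]
ee_rot: [0.241, -3.131, -0.0]
wrist_force: [0.9, 0.4, 0.7]
finger_gap: 0.999
```

Call:
{"name": "jog_arm", "arguments": {"series": [[-0.01,0.035,0.0,0,0,0],[-0.03,0.07,0.0,0,0,0],[-0.05,0.1,0.0,0,0,0],[-0.08,0.125,0.0,0,0,0],[-0.1,0.15,0.0,0,0,0]]}}

```text
time: 8.0
eef_pos: [0.5461, 0.1931, 0.2681]
ee_rot: [0.242, -3.131, -0.0]
wrist_force: [-0.2, 1.6, 0.3]
finger_gap: 1.0
```

Call:
{"name": "jog_arm", "arguments": {"series": [[-0.02,0.03,0,0,0,0],[-0.04,0.06,0,0,0,0],[-0.06,0.09,0,0,0,0],[-0.08,0.12,0,0,0,0],[-0.1,0.15,0,0,0,0]]}}

```text
time: 8.42
eef_pos: [0.4471, 0.343, 0.2683]
ee_rot: [-0.241, 3.132, 0.0]
wrist_force: [0.9, 1.4, 0.1]
finger_gap: 1.002
```

Call:
{"name": "jog_arm", "arguments": {"series": [[0,0,0,0,0,0],[0,0,0,0,0,0],[0,0,0,0,0,0]]}}

```text
time: 8.67
eef_pos: [0.4484, 0.3417, 0.2681]
ee_rot: [-0.242, 3.132, -0.001]
wrist_force: [-0.6, -0.9, 0.7]
finger_gap: 0.998
```

```bash
python3 - <<'E'
from h import *
s=robot.observe();print(s["time"],s["eef_pos"],s["wrist_force"],s["finger_gap"])
c=robot.capture("scene");a=c["img"]
cv2.imwrite("pics/scene7.png",cv2.resize(a[160:260,290:400],None,fx=6,fy=6,interpolation=cv2.INTER_CUBIC))
c=robot.capture("top");a=c["img"]
cv2.imwrite("pics/top7.png",cv2.resize(a[60:260,200:440],None,fx=3,fy=3,interpolation=cv2.INTER_CUBIC))
E
```

```text
8.6667 [0.44839188 0.34165811 0.26812673] [-0.63999304 -0.85842213  0.71563837] 0.9982433802020311
```

View pics/scene7.png

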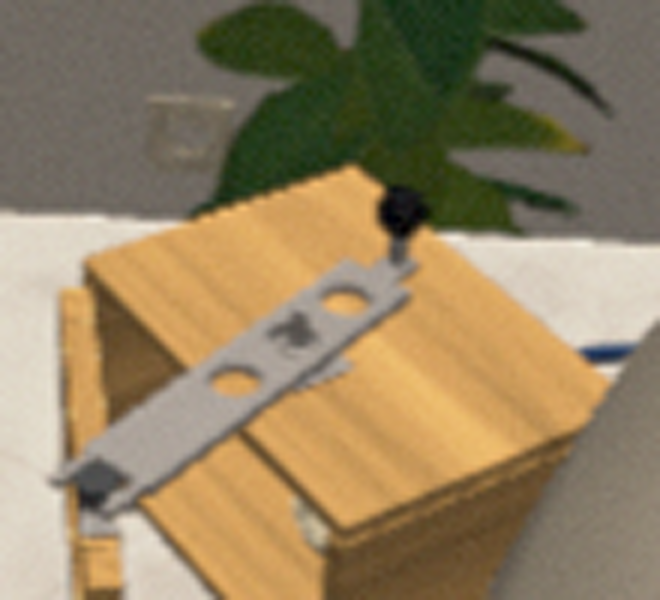

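View pics/top7.png

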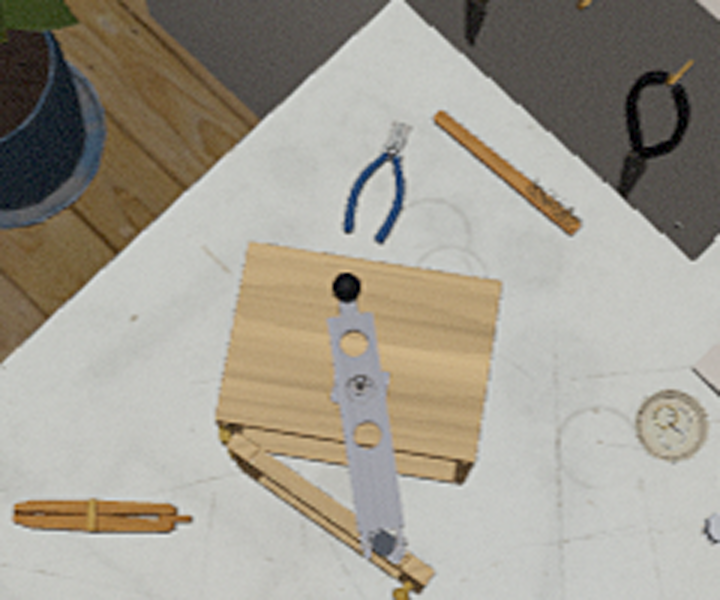

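The top view shows the peg at (360,385), centred in the middle hole, and the gripper is well clear. One last height check, then I'll hand in.

```bash
python3 - <<'E'
from h import *
print("knob tri",tri(T((347,287)),crop((402,211),(290,160),6)))
print("hole vs peg (top view)",atz("top",T((361,386)),.121)[:2],"outer hole tri",tri(T((355,343)),crop((346,300),(290,160),6)))
print(robot.finish_job())
E
```

```text
knob tri [0.64724501 0.04243682 0.1428234 ]
hole vs peg (top view) [0.57904744 0.03214344] outer hole tri [0.61194742 0.03706334 0.11709626]
the job is handed in; nothing more can be done
None
```

The stay is set and the job is handed in. I gripped the stay by its ball, lifted it 60 mm and swung it about its pin without moving the door much. I then lowered the middle hole over the peg, let go and backed the arm well clear. It took about 9 s of the 40 s allowed.

**Position:** both camera views show the peg standing up through the middle hole. In the top view the hole centre is within about 1 mm of the peg's axis.

**Height:** triangulation puts the ball at z = 0.143 m and the outer hole at 0.117 m. Before the lift the ball read 0.142 m and the middle hole 0.117 m, so the bar is fully down.

**Forces:** wrist forces read at the end of each move stayed at a few newtons. No check failed, and the only disagreement was a few millimetres between single-view and two-view positions.

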